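Slide the bamboo board out over the ledge's edge

TASK

The thin bamboo board lies so flat on the steel ledge that nobody can get their fingers under it, so slide it towards the ledge's open front edge until just its dark end sticks out, with the line where dark wood meets pale lying along the edge from one side to the other. Push it with the fingertips and keep it flat on the ledge all the way, never lifting it or letting it tip off; leave the teapot, the glass cup and the canister where they stand.

Things in the scene. Friction and masses are not known exactly. Their poses are not given: they have to be found in the camera images.
- ledge: Fixed perforated steel ledge: level plate 280 mm deep (its x) by 660 mm wide (its y), 12 mm thick, top 100 mm above the work surface. Origin on the work surface below the middle of the front edge (x = 0, nearest the robot, open, no lip); x points back to a low tiled upstand (face at x = 282 mm, 143 mm high), y along the edge. Position and yaw vary.
- ledge_edge (a point): Middle of the ledge's open front edge, level with its top surface; axes as the ledge's. Beyond the ledge's right (-y) end a green plastic utensil caddy with a spatula and a spoon is fixed to it (y = -350 to -470 mm, utensils to 240 mm above the work surface).
- board: Loose bamboo board, 140 mm long (its x) by 100 mm wide (its y) by 9 mm thick, about 0.1 kg, flat on the ledge, free to slide. Origin at the centre of its underside. Its -x end, which faces the ledge's front edge, is stained dark for 45 mm; the rest is pale. It starts wholly on the ledge, up to 0.3 rad out of square with the edge.
- mark_left (a point): Left (+y) end of the line across the board's top where dark wood meets pale: board x = -25 mm, y = +50 mm, z = 9 mm.
- mark_right (a point): Right (-y) end of that same line: board x = -25 mm, y = -50 mm, z = 9 mm.
- teapot: Loose blue ceramic teapot standing on the left part of the ledge, body 104 mm across, 104 mm high, spout (-x) and handle (+x) reaching about 88 mm from its axis. Origin at the centre of its underside. To be left alone.
- cup: Loose green glass cup standing on the right part of the ledge, 68 mm across, 85 mm high. Origin at the centre of its underside. To be left alone.
- canister: Loose aluminium canister with a black twist cap standing on the right part of the ledge, 68 mm across, 105 mm high. Origin at the centre of its underside. To be left alone.

How it is judged:
At the end, for the whole second after the job is handed in: The board lies flat and at rest on the ledge with its dark end over the edge: both ends of the line where dark meets pale are within 10 mm of the ledge's front edge. Teapot, cup and canister stand upright within 20 mm of where they began (x of mark_left in the frame of ledge_edge between -0.01 and 0.01 m and x of mark_right in the frame of ledge_edge between -0.01 and 0.01 m and height (world z) of board between 0.095 and 0.105 m and angle between board's own z axis and vertical below 0.06 rad and linear speed of board below 0.01 m/s and distance of each of teapot, cup, canister from where it was at the start of the episode below 0.02 m and angle between each of teapot, cup, canister's own z axis and vertical below 0.2 rad); the robot touches nothing.
It fails at once if the board is lifted or carried (more than 15 mm off the ledge) (height (world z) of board above 0.115 m).
It fails at once if the board is tipped up by more than 0.15 rad, or falls off the ledge (angle between board's own z axis and vertical above 0.15 rad or height (world z) of board below 0.08 m).
It fails at once if the teapot is shifted by more than 20 mm, lifted or tipped (distance of teapot from where it was at the start of the episode above 0.02 m or angle between teapot's own z axis and vertical above 0.3 rad).
It fails at once if the cup is shifted by more than 20 mm, lifted or tipped (distance of cup from where it was at the start of the episode above 0.02 m or angle between cup's own z axis and vertical above 0.3 rad).
It fails at once if the canister is shifted by more than 20 mm, lifted or tipped (distance of canister from where it was at the start of the episode above 0.02 m or angle between canister's own z axis and vertical above 0.3 rad).
It also fails if it takes over 38 s, if anything falls off the work surface, if the arm or the gripper's body presses on something with over 40 N, if the wrist force passes 120 N, or if a joint passes its speed limit or range.

ROBOT

A 6-joint arm with a two-finger parallel gripper is mounted at the origin on the work surface. World frame = base frame: x ahead of the robot, y to its left, z up, the work surface at z = 0. Lengths are in m, angles in rad, forces in N, time in s.
With the tool pointing down it reaches from about 0.35 to 0.95 m from the base axis. Payload 17.4 kg.
Tool frame: the origin (TCP) lies at the centre of the arm's flange, where the gripper is bolted on; the fingertips stand manip.finger_overhang ahead of it and the grasp point (between the pads) lies 167 mm ahead of it (manip.finger_overhang is the distance from the TCP to the fingertips, in m); z points along the fingers, y is the line along which they close (so a half turn about z gives the same grasp; the last joint's range is limited). The gripper opens to 93 mm and grips with 3 to 60 N. Pads are 15 mm wide; open, the fingers measure 128 mm over their backs; the gripper's body (75 mm by 188 mm) begins 65 mm behind the grasp point.
Start: joints at [1.279, 0.116, 1.442, -0, 1.584, -0.038], TCP at [0.169, 0.653, 0.405] pointing down, gripper open.
Joint ranges: [-2.83, 2.83], [-0.83, 2.19], [0.07, 2.5], [-1.14, 4.28], [0.01, 3], [-2.97, 2.97]. Speed limits (rad/s): [1.89, 1.89, 2.22, 3.14, 3.14, 3.14].

INTERFACE

Orientations are given as a rotation vector (axis times angle).
In Python, from rig import manip gives the robot as it stands. Calls block until the motion is done:
- manip.move_pose(position, orientation): joint-space move of the TCP to a pose.
- manip.move_l(position, feed=0.15, ori=None): straight line of the TCP; ori=None keeps the orientation; feed is the mean speed in m/s.
- manip.move_joints(angles): joint-space move.
- manip.grip(opening, newtons=None): finger opening in m; newtons is the grip in N (None keeps the last); returns when the fingers have stopped.
- manip.wait(seconds).
- manip.inverse_kinematics(position, orientation): joint angles nearest the present ones, or None.
- manip.sense(): the state.
- manip.grab_frame(name): name is "scene" or "top" or "wrist"; returns a dict with "image" (400x640x3 uint8, red, green, blue), "camera_matrix" (3x3 intrinsics, pixels), "k1" (the pictures are not rectified: a ray, as slopes to the right and down, at radius r is drawn at 1 + k1 r^2 times it, then the intrinsics apply), "R" (3x3) and "t" (3): a world point X has camera coordinates R X + t; the wrist camera has in their place "mount" (4x4, takes a point from camera to tool coordinates, whose origin is the TCP and whose axes are the flange's). Camera axes: x right, y down, z forward; pixel columns grow to the right and rows downward; lengths in m; the calibration is good to about 2 mm. A picture is of the moment at which its call begins: read the wrist's pose just before it. There is no depth.
A pose or a line that the arm cannot do raises manip.IKError and nothing moves.
- manip.job_done(): hands the job in; it is judged then, once.
Trained networks look in a picture, given as the dict that the camera call returned (one of the last four; its "shot" number tells which), for a name from the list of things; names that differ only in an ending like _2 or _b are one class to them, and where a whole thing is asked for, a point or a joint stands for the part that bears it (a point fixed in the world has none). Each returns a list of dicts, best first, with "score" (0 to 1); they miss things now and then, are a little off and sometimes report something else, mostly with a low value. They report only what shows in the picture. A call takes as long as a camera call.
- manip.regions_of(label, picture): "region" (400x640 bool, what is visible of it) and "location" ([column, row] in pixels, amid what is visible of it).
The state is a dict: "time": time; "q": joint angles; "qvel": joint speeds; "joint_torque": joint torques, N m; "tool_pos": TCP position; "ee_rot": TCP orientation; "wrist_force": force on the tool from outside, world axes, zero at the start; "torque": the same for the moment, N m; "width": finger opening in m; "finger_force": force on a finger pad.
Only numpy, scipy, OpenCV 4.12 (cv2) and the standard library are available. Lean on these libraries where they do the work, as an engineer would, in place of code of your own. Each camera call takes 0.05 s, during which the arm holds its last target. There are 200 camera calls.

## Working session

There is one attempt and no reset: what is moved stays moved. The work goes in short steps, each a Python script; the robot and the scene stay as the last script left them, time stands still between calls to the robot, and variables do not carry over. Pictures are saved under pics/ and viewed, at most 10 in all, crops included, and the job is handed in when it is done.

```bash
ls; mkdir -p pics
python3 - <<'E'
from rig import manip
import cv2,numpy as np
s=manip.sense();print(s['time'],s['tool_pos'],s['ee_rot'],s['width'],manip.finger_overhang)
a=manip.grab_frame("scene");b=manip.grab_frame("top")
for n,f in(("scene",a),("top",b)):
    cv2.imwrite(f"pics/{n}0.png",f["image"][:,:,::-1])
    print(n,f["camera_matrix"].tolist(),f["k1"],f["R"].tolist(),f["t"])
    for l in["board","ledge","teapot","cup","canister"]:
        r=manip.regions_of(l,f)
        print(l,[(round(q["score"],2),np.round(q["location"]),int(q["region"].sum())) for q in r[:3]])
E
```

```text
pics
0.0 [0.16948029 0.65338189 0.40401757] [-3.97613745e-01 -3.11613785e+00  1.76800521e-03] 0.0926574937069794 0.1861
scene [[361.02794513593784, 0.0, 321.46456146431126], [0.0, 361.02794513593784, 205.87710418862284], [0.0, 0.0, 1.0]] -0.009708801389348565 [[-0.2143713929412488, 0.9767518197025563, -0.0008880293764738168], [0.7338102264414178, 0.16045191653467156, -0.6601346332759294], [-0.6446452182855494, -0.1421656259019583, -0.7511467748406301]] [ 0.08724285 -0.37668122  1.23913788]
board [(0.65, array([310., 190.]), 2297)]
ledge [(0.9, array([279., 234.]), 45083)]
teapot [(0.8, array([412., 210.]), 2473), (0.17, array([168., 182.]), 1894)]
cup [(0.64, array([199., 144.]), 1038)]
canister [(0.64, array([167., 183.]), 1866)]
top [[435.76906128948195, 0.0, 316.4059176938474], [0.0, 435.76906128948195, 199.97885474873982], [0.0, 0.0, 1.0]] -0.09282248373721577 [[-0.01971694178266829, -0.9998037010821352, -0.001949745932935158], [-0.9875378691445054, 0.01977953038928568, -0.15613368369160052], [0.15614159987738147, -0.0011530308076768301, -0.9877340083786164]] [0.03463787 0.58405437 0.97661425]
board [(0.92, array([328., 205.]), 2918)]
ledge [(0.56, array([359., 178.]), 41718)]
teapot [(0.94, array([225., 182.]), 2015)]
cup [(0.84, array([453., 226.]), 1069)]
canister [(0.83, array([451., 160.]), 1263)]
```

View pics/top0.png

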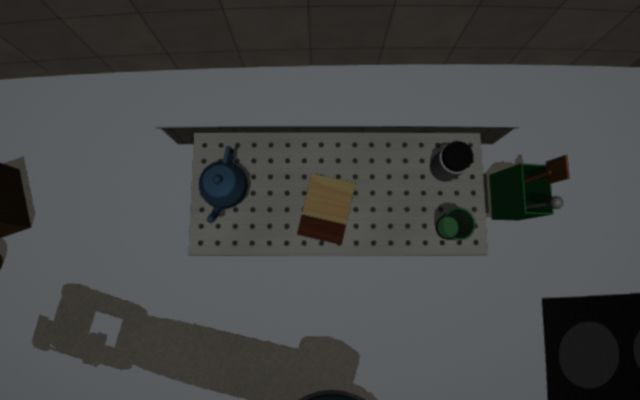

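View pics/scene0.png

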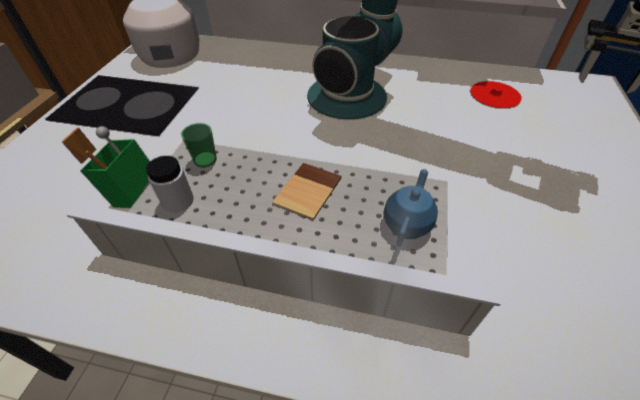

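Top view: front edge at row ~254 (cols 189–487), board's dark end at (298–342, 233–243), far edge at (318–354, 175–183), and the area around it clear. Scene view agrees. Next I fit the poses.

```bash
cat > h.py <<'E'
import numpy as np,cv2
from rig import manip
def unproj(f,px,z):
    px=np.asarray(px,float).reshape(-1,1,2)
    n=cv2.undistortPoints(px,f["camera_matrix"],np.array([f["k1"],0,0,0.])).reshape(-1,2)
    R,t=np.array(f["R"]),np.array(f["t"]);C=-R.T@t
    d=np.c_[n,np.ones(len(n))]@R
    return C+d*((z-C[2])/d[:,2])[:,None]
def proj(f,X):
    return cv2.projectPoints(np.asarray(X,float).reshape(-1,1,3),cv2.Rodrigues(np.array(f["R"]))[0],np.array(f["t"]),f["camera_matrix"],np.array([f["k1"],0,0,0.]))[0].reshape(-1,2)
def rect(f,reg,z):
    c,_=cv2.findContours(reg.astype(np.uint8),cv2.RETR_EXTERNAL,cv2.CHAIN_APPROX_NONE)
    p=unproj(f,max(c,key=len).reshape(-1,2),z)[:,:2]
    return cv2.minAreaRect((p*1000).astype(np.float32))
def line(f,reg):  # mark line: dark/pale split of board region, in world, plus board rectangle
    im=cv2.cvtColor(f["image"],cv2.COLOR_RGB2GRAY)
    v=im[reg].astype(np.uint8); th,_=cv2.threshold(v,0,255,cv2.THRESH_OTSU)
    return rect(f,reg&(im<=th),.109),rect(f,reg&(im>th),.109)
E
python3 - <<'E'
from h import *
f=manip.grab_frame("top")
C=-np.array(f["R"]).T@np.array(f["t"]);print("cam",C)
b=manip.regions_of("board",f)[0]["region"]
print("board",rect(f,b,.109));d,p=line(f,b);print(d,p)
for r in (d,p):print(np.round(cv2.boxPoints(r)))
L=manip.regions_of("ledge",f)[0]["region"];print("ledge",rect(f,L,.1))
# front edge: bright-to-dim gradient per column
g=cv2.cvtColor(f["image"],cv2.COLOR_RGB2GRAY)
for c in (200,260,400,470):print(c,g[244:264,c])
for n in("teapot","cup","canister"):
    q=manip.regions_of(n,f)[0];print(n,unproj(f,q["location"],.15))
c=cv2.resize(f["image"][120:270,180:500],None,fx=2.5,fy=2.5,interpolation=cv2.INTER_CUBIC)
cv2.imwrite("pics/crop1.png",cv2.convertScaleAbs(c,alpha=1.6)[:,:,::-1])
E
```

```text
cam [0.42496865 0.02420482 1.05589321]
board ((557.6353149414062, 1.398895263671875), (100.47695922851562, 139.75881958007812), 75.2261734008789)
((511.0708312988281, 13.840755462646484), (98.30899047851562, 42.93373107910156), 75.77994537353516) ((578.7103881835938, -3.806060791015625), (100.5973129272461, 96.54572296142578), 75.77725219726562)
[[478. -29.]
 [520. -39.]
 [544.  56.]
 [502.  67.]]
[[520. -41.]
 [613. -64.]
 [638.  33.]
 [544.  57.]]
ledge ((616.45068359375, -84.03872680664062), (957.2894897460938, 334.07635498046875), 89.15743255615234)
200 [31 50 72 79 81 81 80 81 79 78 75 72 87 92 93 93 93 93 93 92]
260 [78 77 77 77 77 78 78 79 78 77 75 75 85 91 93 93 94 93 94 93]
400 [78 77 78 77 78 79 78 78 77 78 76 77 87 92 93 93 94 93 93 93]
470 [79 80 80 80 80 80 80 79 79 77 73 74 87 92 93 93 94 93 93 92]
teapot [[0.60880262 0.22460199 0.15      ]]
cup [[ 0.50734321 -0.26673507  0.15      ]]
canister [[ 0.6439526  -0.26123689  0.15      ]]
```

View pics/crop1.png

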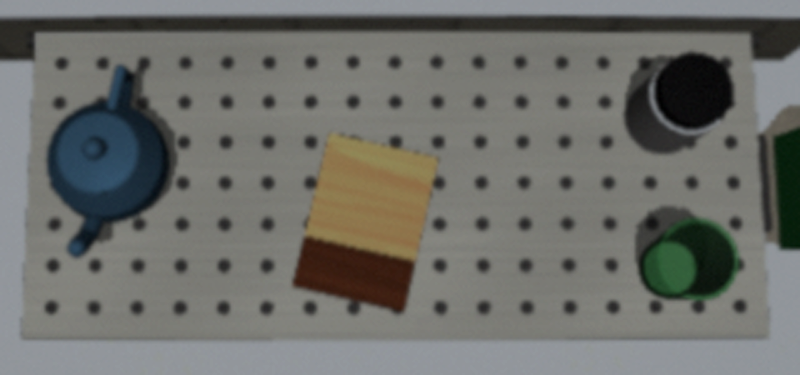

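```bash
cat >> h.py <<'E'
def edge(f):
    g=cv2.GaussianBlur(cv2.cvtColor(f["image"],cv2.COLOR_RGB2GRAY),(9,1),0).astype(float)
    P=[]
    for c in list(range(200,285))+list(range(365,478)):
        col=g[250:262,c]
        k=np.argmax(np.diff(col)); 
        P.append((c,250+k+(82-col[k])/(col[k+1]-col[k])))
    X=unproj(f,P,.098)[:,:2]
    m=np.polyfit(X[:,1],X[:,0],1); r=X[:,0]-np.polyval(m,X[:,1]); ok=abs(r)<.003
    return np.polyfit(X[ok,1],X[ok,0],1),ok.mean(),r[ok].std()
E
python3 - <<'E'
from h import *
f=manip.grab_frame("top")
m,o,s=edge(f);print("x=a*y+b",m,o,s)
g=cv2.cvtColor(f["image"],cv2.COLOR_RGB2GRAY)
for c in (260,300,400):print(g[126:142,c])
print(unproj(f,[(260,133),(400,133),(190,254),(487,254)],.1))
yaw=np.arctan(-m[0]);print("ledge yaw",yaw)
w=manip.grab_frame("wrist");print(w["mount"])
E
```

```text
x=a*y+b [0.02013786 0.45217927] 1.0 0.0004125168029714312
[58 34 26 26 25 29 47 69 74 73 74 74 74 72 73 72]
[56 33 25 24 24 29 51 70 76 77 77 75 75 75 76 76]
[48 26 27 27 27 30 44 67 74 74 75 74 74 73 74 73]
[[ 0.73361356  0.14892686  0.1       ]
 [ 0.72740249 -0.17124099  0.1       ]
 [ 0.46136365  0.30345826  0.1       ]
 [ 0.44759237 -0.35172597  0.1       ]]
ledge yaw -0.02013514263305808
[[-1.22320383e-03 -9.70315663e-01 -2.41838826e-01  6.69298444e-02]
 [ 9.99998684e-01 -1.44472408e-03  7.38658008e-04  7.55772207e-04]
 [-1.06612181e-03 -2.41837604e-01  9.70316153e-01  1.95153271e-02]
 [ 0.00000000e+00  0.00000000e+00  0.00000000e+00  1.00000000e+00]]
```

```bash
cat >> h.py <<'E'
from scipy.spatial.transform import Rotation as Ro
YAW=-0.0201; EX=np.array([np.cos(YAW),np.sin(YAW),0]);EY=np.array([-EX[1],EX[0],0]);O=np.array([.4522,0,0])
def P(lx,ly,tip): return O+lx*EX+ly*EY+np.array([0,0,tip+manip.finger_overhang])
def ori(s): # tool y = s*EY
    z=np.array([0,0,-1.]);y=s*EY;return Ro.from_matrix(np.c_[np.cross(y,z),y,z]).as_rotvec()
def st(): s=manip.sense();return round(s["time"],2),np.round(s["tool_pos"],4),np.round(s["wrist_force"],1)
E
python3 - <<'E'
from h import *
for s in(1,-1):print(s,np.round(manip.inverse_kinematics(P(.215,-.010,.25),ori(s)),2), np.round(manip.inverse_kinematics(P(.10,-.010,.1035),ori(s)),2))
s=1 if abs(manip.inverse_kinematics(P(.215,-.010,.25),ori(1))[5])<2.5 else -1
p=manip.sense()["tool_pos"].copy();p[2]+=.08
manip.move_l(p,.2);manip.grip(.04)
print(st(),manip.sense()["width"])
manip.move_pose(P(.215,-.010,.28),ori(s));print(s,st())
w=manip.grab_frame("wrist");cv2.imwrite("pics/w1.png",w["image"][:,:,::-1])
E
```

```text
1 [-0.06  0.09  1.42 -0.    1.63 -1.61] [-0.07 -0.1   1.85 -0.    1.39 -1.62]
-1 [-0.06  0.09  1.42  0.    1.63  1.53] [-0.07 -0.1   1.85  0.    1.39  1.52]
(2.53, array([0.1695, 0.6534, 0.4847]), array([ 0.3, -0.4,  0.3])) 0.039984272744634564
1 (5.46, array([ 0.667 , -0.0137,  0.4662]), array([0.3, 0.3, 0.5]))
```

View pics/w1.png

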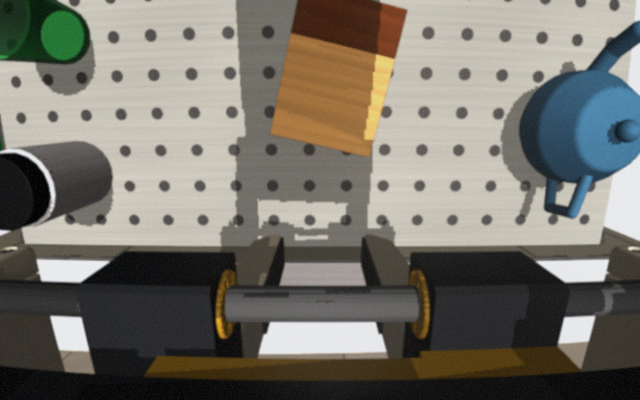

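Board's far edge lies ahead, (272–370, 133–155), with the fingers centred at column ~322 and clear behind it. Descending and pushing part-way.

Run:
```python
from h import *
manip.move_l(P(.215,-.010,.1035),.15);print(st())
for lx in(.19,.165,.14,.125):
    manip.move_l(P(lx,-.010,.1035),.05);print(lx,st())
manip.move_l(P(.135,-.010,.1035),.1)
manip.move_l(P(.20,-.010,.25),.2)
p=P(.12,-.010,.26); manip.move_l(p,.2)
q=manip.sense();w=manip.grab_frame("wrist");cv2.imwrite("pics/w2.png",w["image"][:,:,::-1])
T=np.eye(4);T[:3,:3]=Ro.from_rotvec(q["ee_rot"]).as_matrix();T[:3,3]=q["tool_pos"]
M=np.linalg.inv(T@w["mount"]);w["R"],w["t"]=M[:3,:3],M[:3,3]
f=manip.grab_frame("top");cv2.imwrite("pics/top2.png",f["image"][:,:,::-1])
for n,h in(("wrist",w),("top",f)):
    r=manip.regions_of("board",h)
    if r:
        print(n,r[0]["score"],rect(h,r[0]["region"],.109));d,p=line(h,r[0]["region"])
        for k in(d,p):
            c=cv2.boxPoints(k)/1000-O[:2]; print(np.round(np.c_[c@EX[:2],c@EY[:2]]*1000))
print(st())
```

```text
(6.83, array([ 0.6671, -0.0143,  0.2907]), array([ 0.5,  0.7, -0.4]))
0.19 (7.48, array([ 0.6419, -0.0138,  0.2898]), array([-0.2, -0.4, -0. ]))
0.165 (8.13, array([ 0.6169, -0.0133,  0.2898]), array([0.1, 0.2, 1. ]))
0.14 (8.78, array([ 0.5919, -0.0128,  0.2897]), array([-0.1, -0.5, -0.8]))
0.125 (9.23, array([ 0.5767, -0.0125,  0.2897]), array([-0. ,  0. ,  0.5]))
wrist 0.92 ((494.45404052734375, -8.853191375732422), (101.38646697998047, 140.34036254882812), 85.79194641113281)
[[-29. -53.]
 [ 16. -56.]
 [ 21.  42.]
 [-24.  45.]]
[[-30. -55.]
 [110. -62.]
 [115.  39.]
 [-25.  46.]]
top 0.83 ((521.3111572265625, -10.765495300292969), (102.77822875976562, 86.35094451904297), 84.327880859375)
[[ 22. -57.]
 [108. -64.]
 [116.  38.]
 [ 30.  45.]]
[[32. 35.]
 [67. 35.]
 [67. 40.]
 [32. 39.]]
(11.18, array([ 0.5728, -0.0124,  0.4453]), array([-0.8,  1. ,  0.3]))
```

View pics/w2.png

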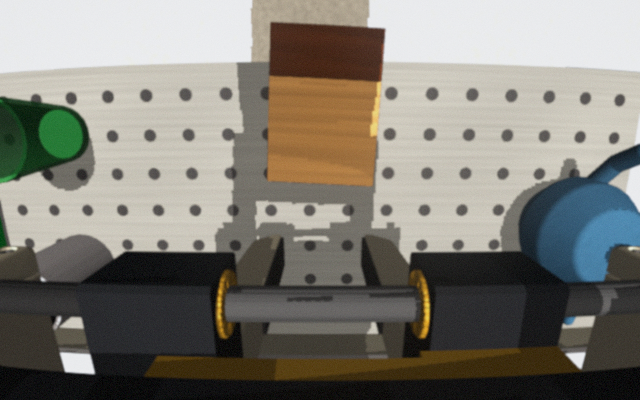

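The board is nearly square now (dark-pale line at row ~79, ledge edge at row ~65 in the wrist view), with 16–21 mm left to push. Now the final push, then a measurement.

```bash
cat >> h.py <<'E'
def look(name):
    manip.wait(.15)
    q=manip.sense();w=manip.grab_frame("wrist");cv2.imwrite(f"pics/{name}.png",w["image"][:,:,::-1])
    T=np.eye(4);T[:3,:3]=Ro.from_rotvec(q["ee_rot"]).as_matrix();T[:3,3]=q["tool_pos"]
    M=np.linalg.inv(T@w["mount"]);w["R"],w["t"]=M[:3,:3],M[:3,3]
    reg=manip.regions_of("board",w)[0]["region"]
    for k in (rect(w,reg,.109),)+line(w,reg):
        c=cv2.boxPoints(k)/1000-O[:2]; print(np.round(np.c_[c@EX[:2],c@EY[:2]]*1000,1).tolist())
    # ledge edge seen in wrist picture
    g=cv2.GaussianBlur(w["image"][:,:,2],(5,1),0).astype(float)
    e=[]
    for ly in(-.1,-.085,.07,.085,.1):
        c,r=proj(w,O+ly*EY+[0,0,.1])[0]; c=int(round(c)); r=int(r)
        a=g[r-12:r+12,c]; k=r-12+np.argmin(np.diff(a))+.5
        X=unproj(w,[(c,k)],.1)[0]-O; e.append((round(ly,3),round(float(X@EX)*1000,1)))
    print("edge in wrist",e,st())
E
python3 - <<'E'
from h import *
manip.move_l(P(.145,-.008,.25),.2);manip.grip(.05)
manip.move_l(P(.145,-.008,.1035),.15)
manip.move_l(P(.120,-.008,.1035),.06)
manip.move_l(P(.107,-.008,.1035),.04);print(st())
manip.wait(.2)
manip.move_l(P(.117,-.008,.1035),.1)
manip.move_l(P(.145,-.008,.25),.2)
manip.move_l(P(.12,-.008,.26),.2)
look("w3")
E
```

```text
(14.07, array([ 0.5589, -0.0102,  0.2896]), array([0.3, 0.1, 0.8]))
[[-43.1, -61.4], [95.9, -61.7], [96.1, 39.0], [-42.9, 39.3]]
[[-42.8, -60.5], [1.6, -60.7], [1.9, 37.6], [-42.5, 37.8]]
[[-29.7, -61.5], [96.2, -61.3], [96.0, 39.1], [-29.9, 38.9]]
edge in wrist [(-0.1, 2.3), (-0.085, 1.8), (0.07, 2.0), (0.085, 2.6), (0.1, 2.3)] (15.94, array([ 0.5724, -0.0104,  0.4453]), array([0. , 0.2, 0.5]))
```

View pics/w3.png

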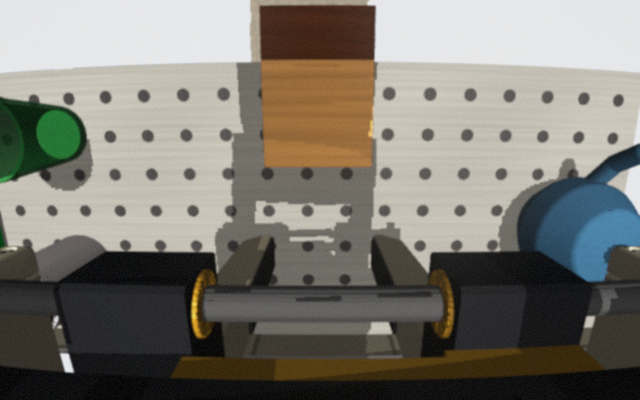

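The dark-pale line (row ~59) runs square along the ledge edge (row ~63; the small offset is just the board's thickness). It measures within about 2 mm of the edge, so I'm handing in.

```bash
python3 -c "
from rig import manip
print(manip.job_done())"
```

```text
the job is handed in; nothing more can be done
None
```

I slid the board flat until just its dark end overhangs the ledge, with the dark–pale line square and within about 2 mm of the front edge. The teapot, cup and canister were not touched, and the job is handed in at about 16 s of the 38 s allowed; no verdict came back.

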